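Lock the strainer pot's bayonet cap

ROBOT

A 7-joint arm with a two-finger parallel gripper is mounted at the origin on the work surface. World frame = base frame: x ahead of the robot, y to its left, z up, the work surface at z = 0. Lengths are in m, angles in rad, forces in N, time in s.
With the tool pointing down it reaches from about 0.425 to 0.875 m from the base axis. Payload 4.7 kg.
Tool frame: the origin (TCP) lies on the centre line of the jaws, within the pads' length; the fingertips stand 22 mm ahead of it and the grasp point (between the pads) lies 3 mm ahead of it; z points along the fingers, y is the direction in which the jaws open and shut (so a half turn about z gives the same grasp; the last joint's range is limited). The gripper opens to 87 mm and grips with 3 to 60 N. Pads are 19 mm wide; open, the fingers measure 117 mm over their backs; the gripper's body (75 mm by 190 mm) begins 51 mm behind the grasp point.
Start: joints at [-1.087, 0.321, -0.07, 1.45, 0.023, 1.371, -0.057], TCP at [0.294, 0.58, 0.245] pointing down, gripper open.
Joint ranges: [-2.86, 2.86], [-0.3, 2.09], [-1.38, 1.24], [0.06, 2.45], [-1.56, 4.7], [0.09, 2.05], [-2.69, 2.69]. Speed limits (rad/s): [2.57, 2.57, 3.14, 3.14, 3.14, 3.14, 3.14].

INTERFACE

Orientations are given as a rotation vector (axis times angle).
In Python, from bench import ctrl, imaging, close_job, finder gives the robot as it stands. The module is installed in compiled form; this text tells all that it offers.
- The arm moves only by the shell command python3 -m jog 'ROWS' [FORCE]. ROWS is JSON, a list that holds one entry, the list of rows, each a list of 7 numbers: the shift along the tool's x, y, z in cm, then the turn, a rotation vector about the tool's x, y, z in degrees, then the finger opening in cm, from 0 to 8.7. In form: [[[dx, dy, dz, ax, ay, az, claw], ...]]. A call has 1 to 12 rows; each row shifts and turns the commanded pose from where the row before left it, along the tool's axes as they then stand; what a row does not reach is not made up. A row lasts 1/10 s, in which the tool goes at most 50 mm and 8.59 degrees, less where a joint would pass 70% of its speed; a pose out of reach is approached as far as the arm can. A call is refused whole if a number of a shift passes 5 or a number of a turn 8.59, either way. A call with a gripper value outside its range is refused whole. The fingers move at their own pace and stop on an object; FORCE is the grip in N (left out, the last holds). Time passes only in rows, so rows that do not move let the fingers close. It gives the time, the measured TCP pose, the force and the opening at its end, in the units of the state.
- ctrl.get_state(): the state, without advancing time (a new reading comes with each control period).
- imaging.get_image(name): name is "scene" or "side" or "wrist"; returns a dict with "frame" (420x560x3 uint8, red, green, blue), "intrinsics" (3x3 intrinsics, pixels), "k1" (the pictures are not rectified: a ray, as slopes to the right and down, at radius r is drawn at 1 + k1 r^2 times it, then the intrinsics apply), "pose" (4x4, takes a point from camera to world coordinates). Camera axes: x right, y down, z forward; pixel columns grow to the right and rows downward; lengths in m; the calibration is good to about 2 mm. A picture is of the moment at which its call begins. There is no depth.
- close_job(): hands the job in, once; it reports no verdict.
Trained networks look in the newest picture that a camera, given by its name, has taken for a name from the list of things; names that differ only in an ending like _2 or _b are one class to them, and where a whole thing is asked for, a point or a joint stands for the part that bears it (a point fixed in the world has none). Each returns a list of dicts, best first, with "conf" (0 to 1); they miss things now and then, are a little off and sometimes report something else, mostly with a low value. They report only what shows in the picture. A call takes as long as a camera call. They do not tell look-alikes from the thing itself.
- finder.trace(label, camera): "region" (420x560 bool, what is visible of it) and "point" ([row, column] as shares, 0 to 1, of the picture: columns of its width, rows of its height, amid what is visible of it).
- finder.spot_point(label, camera): "point" ([row, column] as shares, 0 to 1, of the picture: columns of its width, rows of its height: a listed point, or the origin of a listed thing).
The state is a dict: "time": time; "joint_positions": joint angles; "qd": joint speeds; "joint_torque": joint torques, N m; "position": TCP position; "tool_rot": TCP orientation; "ft_force": force on the tool from outside, world axes, zero at the start; "torque": the same for the moment, N m; "grip_width": opening from 0.0 (shut) to 1.0 (fully open).
Only numpy, scipy, OpenCV 4.12 (cv2) and the standard library are available. Lean on these libraries where they do the work, as an engineer would, in place of code of your own. Each camera call takes 0.05 s, during which the arm holds its last target. There are 200 camera calls.

TASK

The bar-handled cap stands loose in the square strainer pot on the workshop bench. Push it straight down against its spring, turn it a quarter turn, either way, and let the spring lift it into its seat, so that it is locked with the bar across the entry slots; then let go. Leave the small round-knobbed pot and the yellow sleeve alone.

Things in the scene. Friction and masses are not known exactly. Their poses are not given: they have to be found in the camera images.
- cap: Loose steel cap, 0.25 kg, standing in the pot. Origin: centre of underside, z up. Heights: foot dia 30 mm, 0-23; lugs, a cross bar 58 (x) by 12 mm, 15-23; stem dia 18, 23-73; handle bar 70 (x) by 18 (y) mm, 73-105: grip its 18 mm. At the start its underside is 67 mm above the bench, lugs in the entry slots; it turns only when pushed 15 mm or more down (20 is right, 27 is the bottom).
- pot: Fixed square blue pot, 88 mm (foot 112), rim 90 mm above the bench, two entry slots along its x. Origin: underside centre, on the cap's axis. Spring under the cap: 5 N at the start, +0.3 N/mm. Pushed down and turned a quarter turn either way (cap x within 10 deg of pot y), the cap rises to sit 10 mm lower than at the start, underside 57 mm above the bench.
- small_pot: Bystander: smaller blue pot fixed to the bench, round, 68 mm across (foot plate 80 mm square), with a round steel knob 38 mm across, top 122 mm above the bench. Origin: centre of its underside. Do not press on it.
- sleeve: Bystander: loose yellow plastic sleeve standing on the bench, 36 mm across, 55 mm tall, with a 16 mm bore. Origin: centre of its underside.
Mind the look-alikes: they are no part of the job. What is meant by the cap is not purple, and is the smaller of those in its own colour.

How it is judged:
On the way:
1. the cap is pushed down below its seat, 13 mm or more from the start (z of cap in the frame of pot below 0.054 m), for 0.1 s.
At the end, for the whole second after the job is handed in: The cap is seated and locked in the square pot: underside 53.5 to 60.5 mm above the pot's underside (10 mm lower than at the start), its bar within 18 degrees of across the entry slots, within 10 mm of the pot's axis, within 8 degrees of upright, at rest (z of cap in the frame of pot between 0.0535 and 0.0605 m and angle between the x axis of cap and the y axis of pot, either way round below 0.32 rad and horizontal distance between cap and pot below 0.01 m and angle between cap's own z axis and vertical below 0.15 rad and linear speed of cap below 0.02 m/s); the robot touches nothing.
It fails at once if the yellow sleeve is moved by more than 15 mm (distance of sleeve from where it was at the start of the episode above 0.015 m).
It fails at once if the small pot is pressed with more than 5 N (contact force between small_pot and the arm above 5 N or contact force between small_pot and the fingers above 5 N).
It also fails if it takes over 35 s, if anything falls off the work surface, if the arm or the gripper's body presses on something with over 40 N, if the wrist force passes 120 N, or if a joint passes its speed limit or range.

## Working session

There is one attempt and no reset: what is moved stays moved. The work goes in short steps, Python scripts to look and compute and a shell command to move; the robot and the scene stay as the last step left them, time stands still between calls to the robot, and variables do not carry over. Pictures are saved under pics/ and viewed, about 8 in all and at most 12, crops included, and the job is handed in when it is done.

```bash
mkdir -p pics
cat > h.py <<'E'
from bench import ctrl, imaging, finder
import numpy as np, cv2
def ray(im,row,col):
    K=im["intrinsics"];d=np.array([(col-K[0,2])/K[0,0],(row-K[1,2])/K[1,1]])
    u=d.copy()
    for _ in range(20): u=d/(1+im["k1"]*(u@u))
    T=im["pose"];v=T[:3,:3]@np.array([u[0],u[1],1]);return T[:3,3],v
def atz(im,row,col,z):
    o,v=ray(im,row,col);return o+v*(z-o[2])/v[2]
def proj(im,p):
    T=im["pose"];q=T[:3,:3].T@(np.asarray(p)-T[:3,3]);u=q[:2]/q[2];u=u*(1+im["k1"]*(u@u))
    K=im["intrinsics"];return K[0,0]*u[0]+K[0,2],K[1,1]*u[1]+K[1,2]
def tri(rs):
    A=np.zeros((3,3));b=np.zeros(3)
    for o,v in rs:
        v=v/np.linalg.norm(v);P=np.eye(3)-np.outer(v,v);A+=P;b+=P@o
    return np.linalg.solve(A,b)
def save(im,name): cv2.imwrite("pics/"+name,im["frame"][:,:,::-1])
E
python3 - <<'E'
from h import *
s=ctrl.get_state();print(s["time"],s["position"],s["tool_rot"],s["grip_width"])
for c in ["scene","side","wrist"]:
    im=imaging.get_image(c);save(im,c+"0.png")
    print(c,im["pose"][:3,3].round(3))
    for l in ["cap","pot","small_pot","sleeve"]:
        for d in finder.spot_point(l,c): print(c,l,round(d["conf"],2),[round(d["point"][0]*420),round(d["point"][1]*560)])
a=[cv2.imread(f"pics/{c}0.png") for c in ["scene","side"]]
E
```

```text
0.0 [0.2940642  0.57908728 0.24343419] [-7.31043503e-01 -3.05500491e+00  3.02188221e-03] 1.0022482437415337
scene [ 1.052 -0.333  0.611]
scene cap 0.76 [335, 247]
scene cap 0.65 [232, 162]
scene cap 0.61 [255, 192]
scene pot 0.63 [281, 202]
scene small_pot 0.92 [218, 360]
scene sleeve 0.73 [287, 349]
side [ 0.137 -0.65   0.758]
side cap 0.89 [270, 325]
side cap 0.82 [259, 372]
side cap 0.59 [333, 246]
side small_pot 0.61 [185, 245]
side sleeve 0.83 [202, 325]
wrist [0.228 0.614 0.385]
```

View pics/scene0.png

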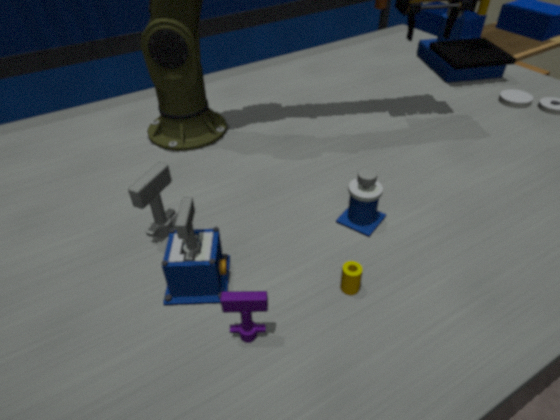

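View pics/side0.png

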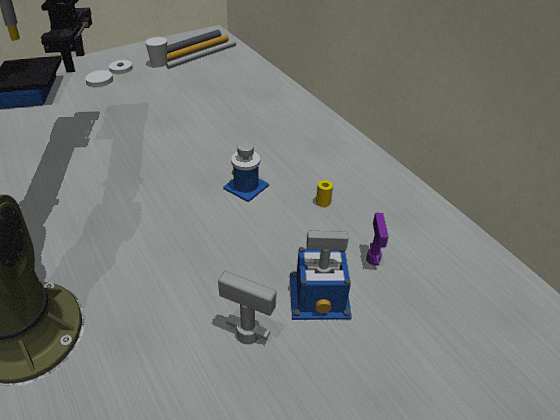

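The scene view shows the cap in the square pot (handle at about col 186, row 217). A larger grey look-alike stands at (152,190), a purple one at (245,315), the small pot at (362,205) and the sleeve at (350,278). In the side view the cap is at (327,245).

Run:
```python
from h import *
A=imaging.get_image("scene");B=imaging.get_image("side")
for n,a,b in [("cap",(255,192),(270,325)),("small",(218,360),(185,245)),("sleeve",(287,349),(202,325)),("purple",(335,247),(259,372)),("big",(232,162),(333,246))]:
    print(n,tri([ray(A,*a),ray(B,*b)]).round(3))
# bar top ends (side)
print("bar top L,R side",atz(B,231,307,.172).round(3),atz(B,233,348,.172).round(3))
f=[]
for im,(r,c) in((A,(185,150)),(B,(215,275))):
    f.append(cv2.resize(im["frame"][r:r+130,c:c+90,::-1],None,fx=4.4,fy=4.4,interpolation=cv2.INTER_CUBIC))
cv2.imwrite("pics/crop1.png",np.hstack(f))
```

```text
cap [ 0.535 -0.201  0.075]
small [0.562 0.162 0.006]
sleeve [0.698 0.021 0.005]
purple [ 0.682 -0.178  0.002]
big [ 0.367 -0.208  0.002]
bar top L,R side [ 0.503 -0.176  0.172] [ 0.561 -0.215  0.172]
```

View pics/crop1.png

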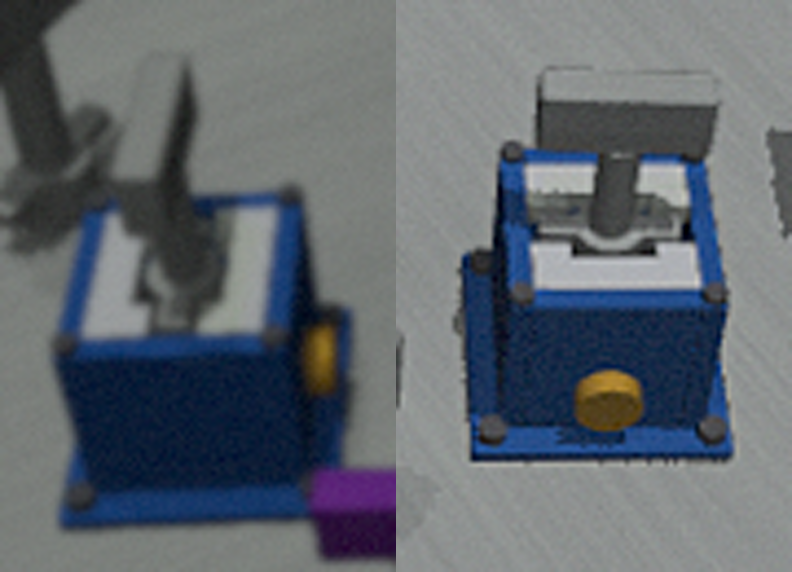

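The crop shows the cap in the pot with its bar along the entry slots, and the pot rim screws and the bar top are clear in both views. Next I compute the pot's centre and yaw from these corners.

Run:
```python
from h import *
A=imaging.get_image("scene");B=imaging.get_image("side")
def P(im,pts,r0,c0,off,z):
    return np.array([atz(im,r0+y/4.4,c0+(x-off)/4.4,z) for x,y in pts])
rs=P(B,[(512,152),(522,292),(715,292),(695,155)],215,275,396,.091)
ra=P(A,[(65,342),(275,336),(290,195),(95,205)],185,150,0,.091)
bt=P(B,[(545,70),(720,75),(717,107),(538,102)],215,275,396,.172)
ba=P(A,[(148,55),(188,58),(162,182),(112,180)],185,150,0,.172)
for n,q in(("rimB",rs),("rimA",ra),("barB",bt),("barA",ba)):
    print(n,q.mean(0).round(4),[ (np.linalg.norm(e[:2]).round(4),np.degrees(np.arctan2(e[1],e[0])).round(1)) for e in np.roll(q,-1,0)-q])
```

```text
rimB [ 0.5308 -0.1993  0.091 ] [(np.float64(0.0766), np.float64(-120.1)), (np.float64(0.0778), np.float64(-29.9)), (np.float64(0.0752), np.float64(59.5)), (np.float64(0.0783), np.float64(149.1))]
rimA [ 0.5299 -0.1987  0.091 ] [(np.float64(0.0788), np.float64(59.3)), (np.float64(0.0776), np.float64(150.5)), (np.float64(0.0789), np.float64(-118.7)), (np.float64(0.0748), np.float64(-29.4))]
barB [ 0.5285 -0.202   0.172 ] [(np.float64(0.0684), np.float64(-31.8)), (np.float64(0.0178), np.float64(-131.0)), (np.float64(0.0689), np.float64(148.2)), (np.float64(0.0179), np.float64(47.5))]
barA [ 0.5343 -0.1984  0.172 ] [(np.float64(0.0155), np.float64(50.3)), (np.float64(0.0685), np.float64(-30.5)), (np.float64(0.0177), np.float64(-126.3)), (np.float64(0.0692), np.float64(147.6))]
```

```bash
python3 -m jog '[[[-1.5,-1.5,0,0,0,0,8.7],[-3.3,-3.4,0,0,0,0,8.7],[-3.3,-3.4,0,0,0,0,8.7],[-3.3,-3.4,0,0,0,0,8.7],[-3.3,-3.4,0,0,0,0,8.7],[-3.3,-3.4,0,0,0,0,8.7],[-3.3,-3.4,0,0,0,0,8.7],[-3.3,-3.4,0,0,0,0,8.7],[-3.3,-3.4,0,0,0,0,8.7],[-3.3,-3.4,0,0,0,0,8.7],[-1.5,-1.5,0,0,0,0,8.7],[0,0,0,0,0,0,8.7]]]'
cat >> h.py <<'E'
from scipy.spatial.transform import Rotation as Ro
def goto(x,y,z,yaw):
    "needed tool-frame shift (cm) and turn about tool z (deg) so TCP at xyz with tool y at world yaw"
    s=ctrl.get_state();R=Ro.from_rotvec(s["tool_rot"]).as_matrix();p=np.array(s["position"])
    d=R.T@(np.array([x,y,z])-p)*100
    t=np.radians(yaw);Y=np.array([np.cos(t),np.sin(t),0]);Z=np.array([0,0,-1.]);G=np.c_[np.cross(Y,Z),Y,Z]
    print("t",round(s["time"],2),"pos",p.round(4),"toolyaw",np.degrees(np.arctan2(R[1,1],R[0,1])).round(2),"F",np.round(s["ft_force"],1),"w",round(s["grip_width"],3),"q7",np.round(s["joint_positions"][-1],2))
    print("shift cm",d.round(2),"turn deg",np.degrees(Ro.from_matrix(R.T@G).as_rotvec()).round(2))
E
python3 -c "
from h import *
goto(.5305,-.1995,.25,59.5)"
```

```text
time: 2.15
position: [0.4349, 0.1281, 0.245]
tool_rot: [0.742, 3.052, 0.001]
ft_force: [-0.3, 0.4, -0.2]
grip_width: 0.997
t 2.15 pos [0.4349 0.1281 0.245 ] toolyaw 62.68 F [-0.3  0.4 -0.2] w 0.997 q7 0.72
shift cm [-23.53 -24.72  -0.49] turn deg [0.04 0.05 3.18]
```

```bash
python3 -m jog '[[[-1.5,-1.6,0,0,0,0.5,8.7],[-3,-3.2,0,0,0,0.5,8.7],[-3.3,-3.4,0,0,0,0.5,8.7],[-3.3,-3.4,0,0,0,0.5,8.7],[-3.3,-3.4,0,0,0,0.5,8.7],[-3.3,-3.4,0,0,0,0.5,8.7],[-2.9,-3,0,0,0,0.2,8.7],[-1.5,-1.7,0,0,0,0,8.7],[0,0,0,0,0,0,8.7]]]'
python3 - <<'E'
from h import *
goto(.5305,-.1995,.25,59.5)
W=imaging.get_image("wrist");save(W,"wrist1.png");print(W["pose"][:3,3].round(3))
for d in finder.spot_point("cap","wrist")+finder.spot_point("pot","wrist"): print(round(d["conf"],2),np.array(d["point"])*[420,560])
E
```

```text
time: 3.05
position: [0.5172, -0.1796, 0.2446]
tool_rot: [0.823, 3.031, -0.003]
ft_force: [-0.2, 0.5, -0.7]
grip_width: 0.997
t 3.05 pos [ 0.5172 -0.1796  0.2446] toolyaw 59.62 F [-0.2  0.5 -0.7] w 0.997 q7 1.39
shift cm [-2.16 -1.04 -0.54] turn deg [-0.1   0.07  0.12]
[ 0.453 -0.141  0.385]
0.79 [211.596 268.8  ]
0.73 [ 92.988 198.016]
0.57 [203.406 271.6  ]
```

View pics/wrist1.png

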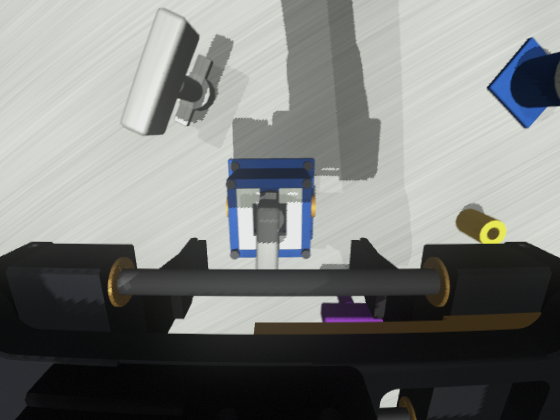

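The wrist view shows the pot below with rim screws at about (231,183), (310,183), (306,254) and (235,254), and the bar (cols 257-279) midway between the open fingers.

Run:
```python
from h import *
W=imaging.get_image("wrist")
q=np.array([atz(W,r,c,.091) for c,r in((231,183),(310,183),(306,254),(235,254))])
print(q.mean(0).round(4),[(np.linalg.norm(e).round(4),np.degrees(np.arctan2(e[1],e[0])).round(1)) for e in np.roll(q,-1,0)-q])
m1,m2=[(atz(W,r,a,.172)+atz(W,r,b,.172))/2 for r,a,b in((265,257.5,279),(245,257.5,278))]
d=m2-m1;print(m1.round(4),m2.round(4),np.degrees(np.arctan2(d[1],d[0])))
n=np.array([np.cos(np.radians(59.5)),np.sin(np.radians(59.5))]);c=np.array([.5305,-.1995])
print("lateral offset of bar mid vs estimated centre (mm)",(m1[:2]-c)@n*1e3,(m2[:2]-c)@n*1e3)
# wide blue silhouettes not needed; predicted pixels
for p in([.5305,-.1995,.09],):print(proj(W,p))
goto(.5305,-.1995,.215,59.5)
```

```text
[ 0.5296 -0.1908  0.091 ] [(np.float64(0.0809), np.float64(60.0)), (np.float64(0.0789), np.float64(-31.5)), (np.float64(0.0779), np.float64(-120.0)), (np.float64(0.0789), np.float64(150.7))]
[ 0.5405 -0.1968  0.172 ] [ 0.5254 -0.1884  0.172 ] 150.74877264693504
lateral offset of bar mid vs estimated centre (mm) 7.36622855610652 6.988801472985198
(np.float64(263.85508875381936), np.float64(224.03705822304983))
t 3.25 pos [ 0.5174 -0.1742  0.2443] toolyaw 60.07 F [-0.1  0.1  0.4] w 0.998 q7 1.39
shift cm [-2.4  -1.54  2.93] turn deg [ 0.06 -0.05  0.57]
```

```bash
python3 -m jog '[[[-1.2,-0.7,0.5,0,0,0.5,8.7],[-1.2,-0.7,1.0,0,0,0,8.7],[0,0,0.5,0,0,0,8.7],[0,0,0,0,0,0,8.7],[0,0,0,0,0,0,8.7]]]'
python3 - <<'E'
from h import *
W=imaging.get_image("wrist");save(W,"wrist2.png");np.savez("w2.npz",pose=W["pose"],intrinsics=W["intrinsics"],k1=W["k1"])
goto(.5305,-.1995,.15,59.5)
goto(.5305,-.1995,.15,59.5)
E
```

```text
time: 3.75
position: [0.5307, -0.1993, 0.2247]
tool_rot: [-0.826, -3.031, -0.002]
ft_force: [-0.3, -0.3, -0.4]
grip_width: 1.006
t 3.8 pos [ 0.5308 -0.1996  0.2249] toolyaw 59.48 F [0.4 1.  0.5] w 1.001 q7 1.45
shift cm [ 0.03 -0.01  7.49] turn deg [ 0.06  0.   -0.02]
t 3.8 pos [ 0.5308 -0.1996  0.2249] toolyaw 59.48 F [0.4 1.  0.5] w 1.001 q7 1.45
shift cm [ 0.03 -0.01  7.49] turn deg [ 0.06  0.   -0.02]
```

View pics/wrist2.png

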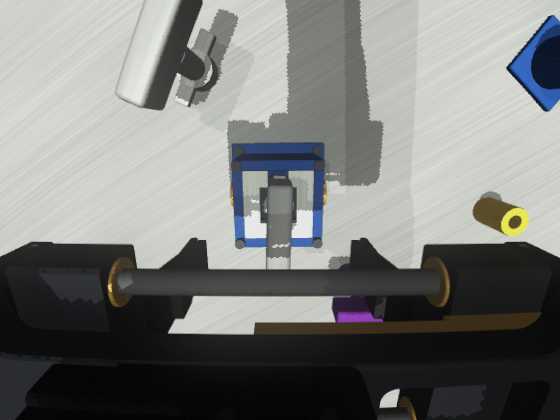

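In this view the bar (cols 267-291) lies centred between the fingers, and the rim screws are at (236,166), (320,166), (318,242) and (240,242).

Run:
```python
from h import *
W=dict(np.load("w2.npz"));
q=np.array([atz(W,r,c,.091) for c,r in((236,166),(320,166),(318,242),(240,242))])
print(q.mean(0).round(4),[(np.linalg.norm(e).round(4),np.degrees(np.arctan2(e[1],e[0])).round(1)) for e in np.roll(q,-1,0)-q])
m1,m2=[(atz(W,r,a,.172)+atz(W,r,b,.172))/2 for r,a,b in((262,267,291.5),(235,267.5,291.5))]
n=np.array([np.cos(np.radians(59.5)),np.sin(np.radians(59.5))]);c=np.array([.5305,-.1995])
print("lateral mm",(m1[:2]-c)@n*1e3,(m2[:2]-c)@n*1e3, "width",np.linalg.norm(atz(W,262,267,.172)-atz(W,262,291.5,.172)))
```

```text
[ 0.5291 -0.1979  0.091 ] [(np.float64(0.0791), np.float64(59.5)), (np.float64(0.0767), np.float64(-29.8)), (np.float64(0.0789), np.float64(-120.5)), (np.float64(0.0767), np.float64(150.3))]
lateral mm 1.1415860330591556 1.3055297271880422 width 0.01781710567817461
```

```bash
python3 -m jog '[[[0,0.06,1,0,0,0,8.7],[0,0,1.5,0,0,0,8.7],[0,0,1.5,0,0,0,8.7],[0,0,1.5,0,0,0,8.7],[0,0,0.9,0,0,0,8.7],[0,0,0.4,0,0,0,8.7],[0,0,0,0,0,0,6],[0,0,0,0,0,0,3],[0,0,0,0,0,0,1],[0,0,0,0,0,0,1],[0,0,0,0,0,0,1],[0,0,0,0,0,0,1]]]' 50
python3 -c "
from h import *
goto(.5300,-.1988,.134,59.5)"
```

```text
time: 5.0
position: [0.531, -0.2003, 0.1568]
tool_rot: [0.829, 3.03, 0.0]
ft_force: [0.7, -0.2, 0.3]
grip_width: 0.539
t 5.0 pos [ 0.531  -0.2003  0.1568] toolyaw 59.39 F [ 0.7 -0.2  0.3] w 0.539 q7 1.49
shift cm [0.17 0.08 2.28] turn deg [ 0.02  0.02 -0.11]
```

Fingers are still closing.

```bash
python3 -m jog '[[[0,0,0,0,0,0,1],[0,0,0,0,0,0,1],[0,0,0,0,0,0,1],[0,0,0,0,0,0,1],[0,0,0,0,0,0,1],[0,0,0,0,0,0,1],[0,0,0,0,0,0,1],[0,0,0,0,0,0,1]]]' 50
python3 -c "
from h import *
goto(.5300,-.1988,.134,59.5)"
```

```text
time: 5.8
position: [0.5309, -0.2003, 0.1565]
tool_rot: [0.829, 3.03, 0.0]
ft_force: [0.5, -0.2, -1.7]
grip_width: 0.204
t 5.8 pos [ 0.5309 -0.2003  0.1565] toolyaw 59.39 F [ 0.5 -0.2 -1.7] w 0.204 q7 1.49
shift cm [0.16 0.08 2.25] turn deg [ 0.01  0.   -0.11]
```

```bash
python3 -m jog '[[[0,0,0.4,0,0,0,1],[0,0,0.5,0,0,0,1],[0,0,0.5,0,0,0,1],[0,0,0.4,0,0,0,1],[0,0,0.3,0,0,0,1],[0,0,0,0,0,0,1],[0,0,0,0,0,0,1]]]' 50
python3 -c "
from h import *
goto(.5309,-.2003,.1355,-30.5)"
```

```text
time: 6.5
position: [0.5312, -0.2004, 0.1361]
tool_rot: [0.829, 3.03, 0.001]
ft_force: [-3.3, 0.5, 7.5]
grip_width: 0.2
t 6.5 pos [ 0.5312 -0.2004  0.1361] toolyaw 59.38 F [-3.3  0.5  7.5] w 0.2 q7 1.5
shift cm [ 0.03 -0.    0.06] turn deg [ 4.000e-02 -0.000e+00  8.988e+01]
```

```bash
python3 -m jog '[[[0,0,0,0,0,3,1],[0,0,0,0,0,6,1],[0,0,0,0,0,6,1],[0,0,0,0,0,6,1],[0,0,0,0,0,6,1],[0,0,0,0,0,3,1],[0,0,0,0,0,0,1]]]' 50
python3 -c "
from h import *
print(ctrl.get_state()['torque'])
goto(.5309,-.2003,.1355,-30.5)"
```

```text
time: 7.2
position: [0.5319, -0.2015, 0.1366]
tool_rot: [1.586, 2.708, -0.0]
ft_force: [-1.2, -0.9, 7.2]
grip_width: 0.202
[-0.2461469   0.26816929  0.00997978]
t 7.2 pos [ 0.5319 -0.2015  0.1366] toolyaw 29.3 F [-1.2 -0.9  7.2] w 0.202 q7 1.0
shift cm [ 0.15 -0.03  0.1 ] turn deg [ 0.16  0.1  59.8 ]
```

Turning freely; continuing.

```bash
python3 -m jog '[[[0,0,0,0,0,3,1],[0,0,0.05,0,0,6,1],[0,0,0,0,0,6,1],[0,0,0,0,0,7,1],[0,0,0,0,0,7,1],[0,0,0,0,0,7,1],[0,0,0,0,0,7,1],[0,0,0,0,0,6,1],[0,0,0,0,0,6,1],[0,0,0,0,0,4.8,1],[0,0,0,0,0,0,1],[0,0,0,0,0,0,1]]]' 50
python3 -c "
from h import *
print(ctrl.get_state()['torque'])
goto(.5309,-.2003,.1465,-30.5)"
```

```text
time: 8.4
position: [0.5317, -0.2014, 0.1359]
tool_rot: [2.725, 1.559, 0.001]
ft_force: [-1.2, -1.0, 7.1]
grip_width: 0.205
[-0.12924743  0.3788209  -0.02282471]
t 8.4 pos [ 0.5317 -0.2014  0.1359] toolyaw -30.45 F [-1.2 -1.   7.1] w 0.205 q7 0.02
shift cm [ 0.06 -0.12 -1.06] turn deg [0.14 0.02 0.05]
```

```bash
python3 -m jog '[[[0,0,-0.2,0,0,0,1],[0,0,-0.3,0,0,0,1],[0,0,-0.3,0,0,0,1],[0,0,-0.2,0,0,0,1],[0,0,0,0,0,0,1],[0,0,0,0,0,0,1]]]' 50
python3 -c "
from h import *
goto(.5309,-.2003,.1465,-30.5)"
```

```text
time: 9.0
position: [0.5316, -0.2013, 0.1455]
tool_rot: [2.725, 1.559, 0.002]
ft_force: [0.5, -1.9, 5.2]
grip_width: 0.206
t 9.0 pos [ 0.5316 -0.2013  0.1455] toolyaw -30.44 F [ 0.5 -1.9  5.2] w 0.206 q7 0.01
shift cm [ 0.05 -0.11 -0.1 ] turn deg [0.14 0.01 0.06]
```

```bash
python3 -m jog '[[[0,0,-0.1,0,0,0,1],[0,0,0,0,0,0,1],[0,0,0,0,0,0,3],[0,0,0,0,0,0,5],[0,0,0,0,0,0,6],[0,0,0,0,0,0,6],[0,0,0,0,0,0,6],[0,0,0,0,0,0,6],[0,0,0,0,0,0,6],[0,0,0,0,0,0,6]]]'
python3 -c "
from h import *
goto(.5309,-.2003,.26,-30.5)"
```

```text
time: 10.0
position: [0.5309, -0.2003, 0.1461]
tool_rot: [-2.726, -1.561, -0.0]
ft_force: [-0.2, -0.1, -0.2]
grip_width: 0.682
t 10.0 pos [ 0.5309 -0.2003  0.1461] toolyaw -30.42 F [-0.2 -0.1 -0.2] w 0.682 q7 0.01
shift cm [  0.    -0.   -11.39] turn deg [ 0.   -0.01  0.08]
```

```bash
python3 -m jog '[[[0,0,-0.5,0,0,0,6],[0,0,-1.5,0,0,0,6],[0,0,-2.5,0,0,0,6],[0,0,-2.5,0,0,0,6],[0,0,-2.5,0,0,0,6],[0,0,-2,0,0,0,6],[0,0,-1,0,0,0,6],[0,0,0,0,0,0,6],[0,0,0,0,0,0,6]]]'
python3 - <<'E'
from h import *
goto(.5309,-.2003,.26,-30.5)
A=imaging.get_image("scene");B=imaging.get_image("side");np.save("cal.npy",[A,B],allow_pickle=True)
f=[cv2.resize(im["frame"][r:r+130,c:c+90,::-1],None,fx=4.4,fy=4.4,interpolation=cv2.INTER_CUBIC) for im,(r,c) in((A,(185,150)),(B,(215,275)))]
cv2.imwrite("pics/crop2.png",np.hstack(f))
E
```

```text
time: 10.9
position: [0.5307, -0.2002, 0.2707]
tool_rot: [-2.726, -1.561, 0.0]
ft_force: [0.1, -0.8, -0.1]
grip_width: 0.691
t 10.9 pos [ 0.5307 -0.2002  0.2707] toolyaw -30.41 F [ 0.1 -0.8 -0.1] w 0.691 q7 -0.07
shift cm [0.01 0.03 1.07] turn deg [-0.03 -0.01  0.09]
```

View pics/crop2.png

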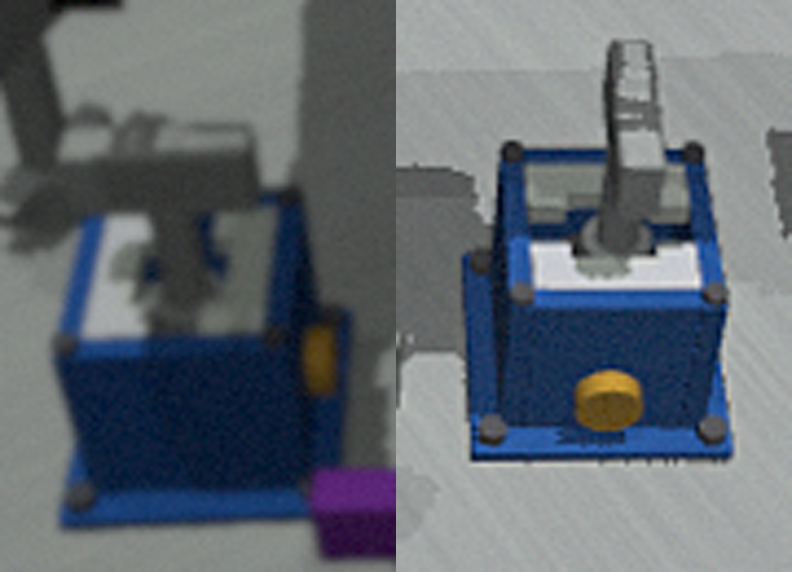

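The bar now lies across the slots in both views. One quantitative check follows, on height, yaw and centre, from both cameras.

Run:
```python
from h import *
from scipy.optimize import least_squares
A,B=np.load("cal.npy",allow_pickle=True)
g=[]
for im,(r,c) in((A,(185,150)),(B,(215,275))):
    rgb=im["frame"][r:r+130,c:c+90].copy()
    for z,col in((.162,(255,0,0)),(.172,(0,255,0))):
        t=np.radians(59.5);X=np.array([np.cos(t),np.sin(t)]);Y=np.array([-X[1],X[0]])
        big=cv2.resize(rgb,None,fx=4.4,fy=4.4,interpolation=cv2.INTER_CUBIC) if z==.162 else big
        pts=[proj(im,[*(np.array([.5305,-.199])+a*X*.035+b*Y*.009),z]) for a,b in((1,1),(1,-1),(-1,-1),(-1,1))]
        cv2.polylines(big,[np.array([((u-c)*4.4,(v-r)*4.4) for u,v in pts]).round().astype(np.int32)],True,col,1)
    g.append(big[:,:,::-1])
cv2.imwrite("pics/crop3.png",np.hstack(g))
```

```text
(no output)
```

View pics/crop3.png

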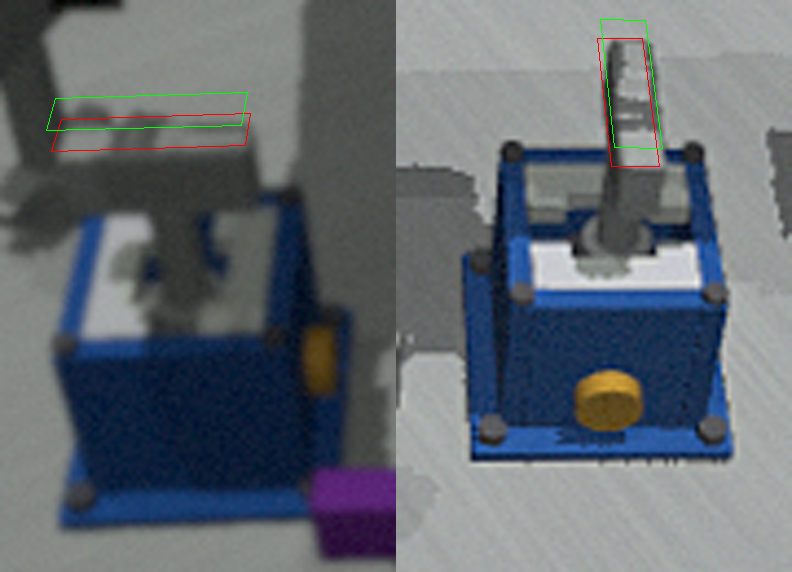

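The red outline (seat height, a quarter turn) matches the bar in the side view. In the scene view it agrees to within about 3 mm, the same bias that camera showed at the start. The green outline (start height) doesn't match, so the cap is seated. Handing in.

```bash
python3 -c "
from bench import close_job
print(close_job())"
```

```text
the job is handed in; nothing more can be done
None
```

The cap is turned a quarter turn and appears seated and locked in the square pot. The job was handed in at about 11 s of the 35 s allowed. `close_job` gives no verdict, so the result rests on my own checks below.

**What I did:** I gripped the 18 mm bar at 50 N and pushed it down about 20 mm, feeling the spring at about 7.5 N. I turned it 90° clockwise seen from above, let the spring lift it about 10 mm, then released and backed off 12 cm.

**Last checks:**
- **Seat and angle:** in the side view the bar matches the outline for the seated height, square across the slots, and not the start height.
- **Disagreement between views:** the scene camera sits about 3 mm off that outline. It differed from the side camera by a few millimetres at the start too, so I read this as calibration error.
- **Gripper clear:** after release the force reading was near zero, and the gripper was about 8 cm above the bar.
- **Bystanders:** the arm did not work near the small pot or the sleeve, and I saw no sign of contact. I did not re-measure them at the end.

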